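# Seat the eyelet die in the press and tap it home

### The arm

A 6-joint arm with a two-finger parallel gripper is mounted at the origin on the work surface. World frame = base frame: x ahead of the robot, y to its left, z up, the work surface at z = 0. Lengths are in m, angles in rad, forces in N, time in s.
With the tool pointing down it reaches from about 0.3 to 0.825 m from the base axis. Payload 5.4 kg.
Tool frame: the origin (TCP) lies midway between the tips of the shut fingers; the grasp point (between the pads) lies grasp_offset behind it (grasp_offset is the distance from the TCP to the grasp point, in m); z points along the fingers, x is the direction in which the jaws open and shut, and the axes are right-handed (so a half turn about z gives the same grasp; the last joint's range is limited). The gripper opens to 92 mm and grips with 3 to 60 N. Pads are 20 mm wide; open, the fingers measure 128 mm over their backs; the gripper's body (75 mm by 189 mm) begins 69 mm behind the grasp point.
Start: joints at [1.069, 0.158, 1.597, -0, 1.386, -0.21], TCP at [0.165, 0.551, 0.215] pointing down, gripper open.
Joint ranges: [-2.91, 2.91], [-0.94, 2.29], [0.18, 2.7], [-1.29, 4.43], [0.17, 2.64], [-3, 3]. Speed limits (rad/s): [2.57, 2.57, 3.14, 3.14, 3.14, 3.14].

### API

Orientations are given as a unit quaternion [w, x, y, z].
In Python, from plant import * gives the robot as it stands.
- The arm moves only by the shell command python3 -m creep 'ROWS'. ROWS is JSON, one flat list of numbers, 7 for each row, row after row: the shift along the world's x, y, z in m, then the turn, a rotation vector about the world's x, y, z in rad, then the closure, from 0 (fully open) to 1 (shut). In form: [dx, dy, dz, wx, wy, wz, grip, dx, dy, dz, wx, wy, wz, grip, ...]. A call has 1 to 20 rows; each row shifts and turns the commanded pose from where the row before left it; what a row does not reach is not made up. A row lasts 1/8 s, in which the tool goes at most 62.5 mm and 10.7 degrees, less where a joint would pass 70% of its speed; a pose out of reach is approached as far as the arm can. A call with a gripper value outside its range is refused whole. The fingers move at their own pace and stop on an object; the grip force is fixed at half the most. Time passes only in rows, so rows that do not move let the fingers close. It gives the time, the measured TCP pose, the force and the opening at its end, in the units of the state.
- observe(): the state, without advancing time (a new reading comes with each control period).
- snapshot(name): name is "scene" or "side" or "wrist"; returns a dict with "img" (420x560x3 uint8, red, green, blue), "range_z" (420x560 float32, m along the optical axis (not along the pixel's ray), 0 where there is no reading), "fovy" (degrees; the focal length in pixels is half the picture's height over the tangent of half this angle, whatever the lens; pixels are square), "cx", "cy" (the principal point, pixels), "pose" (4x4, takes a point from camera to world coordinates). Camera axes: x right, y down, z forward; pixel columns grow to the right and rows downward; lengths in m; the calibration is good to about 2 mm. The wrist camera is an equidistant fisheye: a pixel r from the principal point sees the ray r / f radians off the axis. A picture is of the moment at which its call begins.
- sign_off(): hands the job in, once; it reports no verdict.
Trained networks look in the newest picture that a camera, given by its name, has taken for a name from the list of things; names that differ only in an ending like _2 or _b are one class to them, and where a whole thing is asked for, a point or a joint stands for the part that bears it (a point fixed in the world has none). Each returns a list of dicts, best first, with "score" (0 to 1); they miss things now and then, are a little off and sometimes report something else, mostly with a low value. They report only what shows in the picture. A call takes as long as a camera call. They do not tell look-alikes from the thing itself.
- silhouettes(camera, name): "pixels" (420x560 bool, what is visible of it) and "xy" ([column, row] as shares, 0 to 1, of the picture: columns of its width, rows of its height, amid what is visible of it).
- place_of(camera, name): "xy" ([column, row] as shares, 0 to 1, of the picture: columns of its width, rows of its height: a listed point, or the origin of a listed thing).
The state is a dict: "time_s": time; "joint_pos": joint angles; "joint_vel": joint speeds; "joint_efforts": joint torques, N m; "ee_pos": TCP position; "tool_rot": TCP orientation; "force": force on the tool from outside, world axes, zero at the start; "wrist_torque": the same for the moment, N m; "grip_width": finger opening in m.
Only numpy, scipy, OpenCV 4.12 (cv2) and the standard library are available. Lean on these libraries where they do the work, as an engineer would, in place of code of your own. Each camera call takes 0.05 s, during which the arm holds its last target. There are 200 camera calls.

### The job

Fit the big flat-topped die from the wooden rack into the taper socket of the eyelet press: stand its tapered shank lightly in the socket by hand and let go. Then take up the soft-faced hand slug and tap the die straight down with it, with no hard blows, until the die is locked fully home on the height screw hidden inside the socket and a firmer tap moves it no farther. Stand the slug upright on the desk again and leave the other dies and the ink tin where they are.

Things in the scene. Friction and masses are not known exactly. Their poses are not given: they have to be found in the camera images.
- die_head (a point): The steel die to fit: plain round head, 33 mm diameter, 36 mm tall, flat top with a thin dark ring; the widest of the three heads in the rack (the others are 23 mm: one with a brass pin on top, one domed). Point: centre of the head, 18 mm above the shoulder and 18 mm below the top; z is the die's axis, up. It starts upright in one of the rack's holes. Mass about 0.2 kg.
- die_shoulder (a point): Centre of the die's shoulder, on its axis where the head ends and the shank begins (18 mm below die_head). The shank below is tapered: 36 mm long, 26 mm diameter at the shoulder (a 4 mm step all round), 19 mm at its lower end. Home, the shank's end rests on a height screw inside the socket, set differently each time: this point is then 0.5 to 8.5 mm above socket_mouth, and the die stops dead. It takes 6 to 20 N to get there.
- socket_mouth (a point): Centre of the taper socket's mouth, level with its flat steel rim (56 mm outside, 27 mm hole), 60 mm above the desk; z is its axis, up. Sprung jaws of the shank's taper, 3 mm down, centre the die. Set in lightly it stands 10 to 16 mm proud. Driving it takes a growing force, 1 to 2 N per mm; the taper holds it wherever it is driven. Keep the hand's push under 5 N.
- press: The grey eyelet press, fixed to the desk: bed plate 200 x 130 x 14 mm. Origin on the desk under the socket. Its column (36 mm diameter) stands 105 mm from the socket along the press's minus x axis, on the robot's side; the press head on the column (top 159 mm above the desk, 42 mm wide) is swung aside and reaches 93 mm from the column along the press's y axis.
- rack: Fixed wooden rack block 210 x 66 x 36 mm, long side along its x axis; origin under its centre. Three holes 26 mm in diameter and 28 mm deep, 70 mm apart along x, each with a die. The wide die's shoulder stands 8 mm above the rack's top; lift a die straight up by 35 mm to clear its hole.
- slug_mid (a point): The hand slug, a soft-faced tamper standing on the desk: white nylon face 36 mm diameter, 22 mm tall at the bottom; wooden waist 28 mm diameter, from 22 to 66 mm above the face; wooden knob 34 mm diameter, 8 mm thick on top; 74 mm tall, about 0.3 kg. Point: middle of the waist, 44 mm above the striking face; z is its axis, up.
- slug: The same hand slug; origin at the centre of its flat striking face, which is its underside. Used upright, face down on the die's flat top. More than 28 N between slug and die is a hard blow that spoils the die.
- die: The same steel die; origin at the centre of the shank's lower end, 36 mm below the shoulder; z up along its axis.
- pin_die: Bystander in the rack: narrow die, 23 mm head with a small brass pin on top; origin at the lower end of its shank, its top 66 mm above that.
- dome_die: Bystander in the rack: narrow die with a 23 mm domed head; origin at the lower end of its shank, its top 59 mm above that.
- ink_tin: Bystander: low open black tin 75 x 120 x 22 mm with two ink pads; origin under its centre.
Not all that is in view belongs to the job. What is shaped like the slug but purple is not meant.

How it is judged:
On the way, in this order (a step that is already met when the one before it is completed fails the run):
1. the die stands by itself in the socket, let go and not yet driven home (horizontal distance between die_shoulder and socket_mouth below 0.004 m and z of die_shoulder in the frame of socket_mouth between 0.0092 and 0.02 m and contact force between the fingers and die below 0.1 N and angle between die's own z axis and vertical below 0.12 rad), for 0.2 s.
2. the slug, striking the die, drives it down on to the height screw (within 1 mm) (distance between die and height_screw_c0 below 0.006 m and contact force between slug and die above 1 N).
At the end, for the whole second after the job is handed in: The die is home: the end of its shank within 1.2 mm of the height screw in the socket, within 2 mm of the socket axis, upright; the slug stands upright on the desk; both at rest and let go; the other two dies and the ink tin within 25 mm of where they were (distance between die and height_screw_c0 below 0.0062 m and z of die_shoulder in the frame of socket_mouth below 0.0098 m and horizontal distance between die_shoulder and socket_mouth below 0.002 m and angle between die's own z axis and vertical below 0.05 rad and height (world z) of slug between -0.003 and 0.004 m and angle between slug's own z axis and vertical below 0.08 rad and linear speed of each of slug, die below 0.01 m/s and contact force between the fingers and slug below 0.1 N and contact force between the fingers and die below 0.1 N and distance of each of pin_die, dome_die, ink_tin from where it was at the start of the episode below 0.025 m); the robot touches nothing.
It fails at once if the die was struck or pressed by the slug with more than 28 N (contact force between slug and die above 28 N).
It fails at once if the die was driven (shoulder less than 9.2 mm above the rim) by the gripper or arm instead of the slug (z of die_shoulder in the frame of socket_mouth below 0.0092 m and horizontal distance between die_shoulder and socket_mouth below 0.01 m and contact force between any of the fingers, the arm and die above 0.5 N).
It fails at once if another die or the ink tin was pushed about (more than 40 mm) (distance of any of pin_die, dome_die, ink_tin from where it was at the start of the episode above 0.04 m).
It also fails if it takes over 72 s, if anything falls off the work surface, if the arm or the gripper's body presses on something with over 40 N, if the wrist force passes 120 N, or if a joint passes its speed limit or range.

## Working session

There is one attempt and no reset: what is moved stays moved. The work goes in short steps, Python scripts to look and compute and a shell command to move; the robot and the scene stay as the last step left them, time stands still between calls to the robot, and variables do not carry over. Pictures are saved under pics/ and viewed, about 8 in all and at most 12, crops included, and the job is handed in when it is done.

```bash
mkdir -p pics; ls; cat > h.py <<'E'
from plant import *
import numpy as np, cv2
def ray(s,u,v):
    f=210/np.tan(np.radians(s["fovy"]/2)); return np.array([(u-s["cx"])/f,(v-s["cy"])/f,1.0])
def pt(s,u,v,z=None):
    P=s["pose"]
    d=P[:3,:3]@ray(s,u,v)
    if z is None: return P[:3,3]+d*s["range_z"][int(v),int(u)]
    return P[:3,3]+d*(z-P[2,3])/d[2]
def cloud(s):
    f=210/np.tan(np.radians(s["fovy"]/2)); v,u=np.mgrid[:420,:560]
    d=np.stack([(u-s["cx"])/f,(v-s["cy"])/f,np.ones_like(u,float)],-1)*s["range_z"][...,None]
    return d@s["pose"][:3,:3].T+s["pose"][:3,3]
E
python3 - <<'E'
from h import *
o=observe();print(o)
ims=[]
for c in ["scene","side"]:
    s=snapshot(c);ims.append(s["img"]);print(c,s["fovy"],s["pose"].round(3).tolist())
    for n,z in [("die_head",None),("die_shoulder",.044),("socket_mouth",.06),("slug_mid",.044),("slug",0),("rack",0),("press",0),("ink_tin",0),("pin_die",0.008),("dome_die",.008)]:
        for r in place_of(c,n)[:3]:
            u,v=r["xy"][0]*560,r["xy"][1]*420
            zz={"die_head":.062}.get(n,z)
            print(n,round(r["score"],2),int(u),int(v),pt(s,u,v,zz).round(3), pt(s,min(max(u,0),559),min(max(v,0),419)).round(3))
for i,m in enumerate(ims): cv2.imwrite(f"pics/a{i}.png",m[...,::-1])
E
```

```text
pics
{'time_s': 0.0, 'joint_pos': array([ 1.06891943e+00,  1.59032076e-01,  1.59824242e+00, -6.10625385e-05,
        1.38622152e+00, -2.10091853e-01]), 'joint_vel': array([-0.0005991 , -0.00036593,  0.00238999, -0.00021264, -0.00164032,
       -0.00142218]), 'joint_efforts': array([ 1.42190365e-04, -3.85572588e+01, -3.22107732e+01,  7.01724901e-02,
        3.78269947e-02, -9.96854328e-05]), 'ee_pos': array([0.16512371, 0.55010811, 0.21362338]), 'tool_rot': array([ 4.23503521e-04,  8.02387164e-01,  5.96803093e-01, -8.52784016e-04]), 'force': array([-0.11048475, -0.59790038, -0.47559594]), 'wrist_torque': array([ 0.03038823, -0.02835082,  0.0313081 ]), 'grip_width': 0.09192715285546627}
scene 53.90267388944585 [[-0.485, 0.498, -0.718, 1.224], [0.874, 0.262, -0.409, 0.422], [-0.016, -0.826, -0.563, 0.598], [0.0, 0.0, 0.0, 1.0]]
die_head 0.52 167 189 [ 0.581 -0.266  0.062] [ 0.601 -0.244  0.079]
die_shoulder 0.58 174 201 [ 0.598 -0.232  0.044] [ 0.592 -0.239  0.038]
die_shoulder 0.48 379 261 [0.577 0.285 0.044] [0.529 0.275 0.003]
socket_mouth 0.7 268 208 [0.538 0.003 0.06 ] [0.534 0.001
[... 1232 characters left out ...]
015]
socket_mouth 0.63 287 211 [0.544 0.002 0.06 ] [0.551 0.012 0.051]
socket_mouth 0.55 358 315 [ 0.482 -0.292  0.06 ] [ 0.499 -0.278  0.036]
slug_mid 0.58 241 184 [0.525 0.171 0.044] [0.44  0.007 0.159]
slug_mid 0.47 217 168 [0.512 0.27  0.044] [0.505 0.255 0.053]
slug 0.7 195 187 [0.452 0.283 0.   ] [0.444 0.261 0.014]
slug 0.64 218 183 [0.511 0.269 0.   ] [0.413 0.048 0.148]
rack 0.88 357 322 [ 0.512 -0.267  0.   ] [ 0.488 -0.288  0.037]
press 0.87 286 231 [0.548 0.009 0.   ] [ 0.528 -0.02   0.028]
ink_tin 0.81 264 169 [0.65 0.27 0.  ] [0.64  0.253 0.011]
pin_die 0.68 359 315 [ 0.518 -0.262  0.008] [ 0.5   -0.278  0.034]
dome_die 0.66 332 337 [ 0.452 -0.273  0.008] [ 0.436 -0.289  0.037]
```

View pics/a0.png

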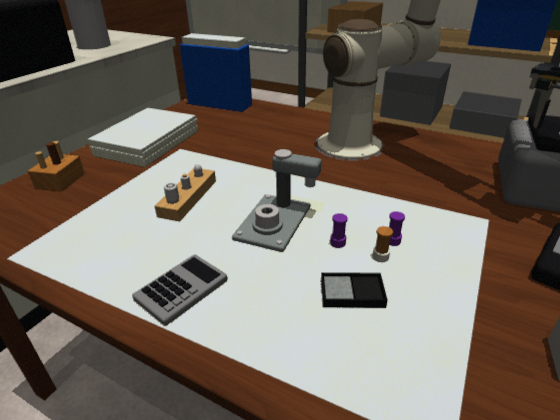

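View pics/a1.png

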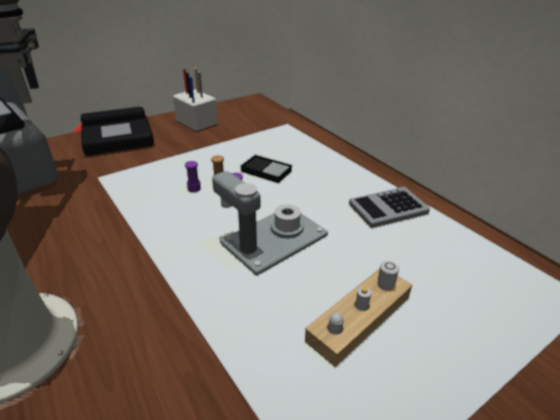

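Slug candidates in the scene view: purple at (338,230), purple at (395,228), and wood with a white face at (383,243). The last one fits the description. In the rack, the wide flat-topped die is at (171,192). I'll confirm both in one enlarged crop and refine with depth.

```bash
python3 - <<'E'
from h import *
import plant
print([n for n in dir(plant) if not n.startswith('_')], getattr(plant,'grasp_offset',None))
S={c:snapshot(c) for c in["scene","side"]}
a=S["scene"]["img"]
c1=cv2.resize(a[205:265,320:410],None,fx=4,fy=4,interpolation=2);c2=cv2.resize(a[155:215,140:230],None,fx=4,fy=4,interpolation=2)
cv2.imwrite("pics/b.png",np.hstack([c1,c2])[...,::-1])
for c,s in S.items():
    p=cloud(s).reshape(-1,3)
    def sel(cx,cy,r,z0,z1):
        q=p[(np.hypot(p[:,0]-cx,p[:,1]-cy)<r)&(p[:,2]>z0)&(p[:,2]<z1)];return q
    for n,ar in dict(dietop=(.585,-.252,.03,.074,.09),pintop=(.518,-.263,.025,.055,.09),dometop=(.452,-.275,.025,.055,.09),rim=(.543,.003,.04,.054,.066),slugtop=(.527,.272,.03,.066,.08),presshead=(.44,.03,.1,.150,.168)).items():
        q=sel(*ar)
        if len(q)>5:
            (x,y),r=cv2.minEnclosingCircle(q[:,:2].astype(np.float32)); print(c,n,len(q),q.mean(0).round(4),"circ",round(x,4),round(y,4),round(r,4))
    for n,ar in dict(rack=(.518,-.265,.13,.031,.040),bed=(.51,.005,.14,.010,.018)).items():
        q=sel(*ar); print(c,n,len(q),cv2.minAreaRect(q[:,:2].astype(np.float32)))
E
```

```text
['Unreachable', 'grasp_offset', 'observe', 'place_of', 'sign_off', 'silhouettes', 'snapshot'] 0.0187
scene dietop 93 [ 0.5907 -0.2465  0.0804] circ 0.5881 -0.2496 0.0182
scene pintop 74 [ 0.5225 -0.2598  0.0662] circ 0.5198 -0.2635 0.0129
scene dometop 45 [ 0.4535 -0.273   0.0622] circ 0.4515 -0.2755 0.0111
scene rim 275 [0.5477 0.0038 0.0601] circ 0.5456 0.0005 0.03
scene slugtop 159 [0.5161 0.2715 0.0739] circ 0.5141 0.2712 0.0168
scene presshead 428 [0.4415 0.0234 0.1554] circ 0.4372 0.0245 0.0563
scene rack 820 ((0.5184699892997742, -0.2634578049182892), (0.21468260884284973, 0.07111847400665283), 10.658628463745117)
scene bed 1667 ((0.5114230513572693, -0.00174616277217865), (0.2019750028848648, 0.13016383349895477), 7.5077619552612305)
side dietop 225 [ 0.5841 -0.252   0.0794] circ 0.5858 -0.2506 0.0163
side pintop 187 [ 0.5147 -0.2662  0.0662] circ 0.5174 -0.2638 0.0117
side dometop 148 [ 0.4465 -0.2794  0.0622] circ 0.448 -0.2775 0.0111
side rim 315 [ 0.5413 -0.0008  0.0588] circ 0.5432 0.0005 0.0292
side slugtop 82 [0.5114 0.2669 0.0727] circ 0.5123 0.2706 0.0177
side presshead 634 [0.4336 0.0136 0.1547] circ 0.4322 0.0222 0.0557
side rack 3084 ((0.517824113368988, -0.2631261944770813), (0.21216952800750732, 0.06773795932531357), 11.220026016235352)
side bed 2375 ((0.5077838897705078, -0.0029329583048820496), (0.20042552053928375, 0.131281778216362), 7.360012054443359)
```

View pics/b.png

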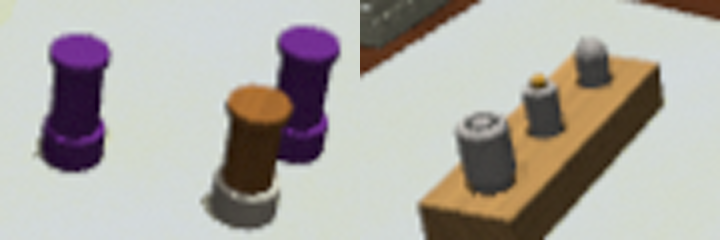

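The crop confirms it: the slug is the wooden piece with the white face at (383,243), beside two all-purple look-alikes. The wide die with the dark ring is at the near end of the rack (171,192).

```bash
python3 -m creep '[0.0263,-0.05,0,0,0,0.0303,0, 0.0263,-0.05,0,0,0,0.0303,0, 0.0263,-0.05,0,0,0,0.0303,0, 0.0263,-0.05,0,0,0,0.0303,0, 0.0263,-0.05,0,0,0,0.0303,0, 0.0263,-0.05,0,0,0,0.0303,0, 0.0263,-0.05,0,0,0,0.0303,0, 0.0263,-0.05,0,0,0,0.0303,0, 0.0263,-0.05,0,0,0,0.0303,0, 0.0263,-0.05,0,0,0,0.0303,0, 0.0263,-0.05,0,0,0,0.0303,0, 0.0263,-0.05,0,0,0,0.0303,0, 0.0263,-0.05,0,0,0,0.0303,0, 0.0263,-0.05,0,0,0,0.0303,0, 0.0263,-0.05,0,0,0,0.0303,0, 0.0263,-0.05,0,0,0,0.0303,0, 0,0,0,0,0,0,0]'
python3 - <<'E'
from h import *
from scipy.spatial.transform import Rotation as R
o=observe();q=o["tool_rot"];m=R.from_quat(np.r_[q[1:],q[0]]).as_matrix();print(o["ee_pos"],m.round(3).tolist(),np.degrees(np.arctan2(m[1,0],m[0,0])))
s=snapshot("wrist");print(s["pose"].round(3).tolist(),s["fovy"],s["cx"],s["cy"]);cv2.imwrite("pics/c.png",s["img"][...,::-1])
for n in ["die_head","die_shoulder"]:
  for r in place_of("wrist",n): print(n,r)
E
```

```text
time_s: 3.32
ee_pos: [0.5865, -0.2525, 0.213]
tool_rot: [-0.001, 0.637, 0.771, -0.0]
force: [0.3, 0.3, -0.7]
grip_width: 0.0923
[ 0.58649668 -0.25250046  0.21299782] [[-0.188, 0.982, -0.001], [0.982, 0.188, 0.0], [0.001, -0.001, -1.0]] 100.86376343398955
[[-0.188, 0.939, 0.287, 0.506], [0.982, 0.179, 0.057, -0.269], [0.002, 0.293, -0.956, 0.383], [0.0, 0.0, 0.0, 1.0]] 65.70646984690485 279.57309016719483 205.6080675427531
die_head {'xy': [0.5048, 0.4688], 'score': 0.77}
die_shoulder {'xy': [0.5002, 0.4555], 'score': 0.82}
```

View pics/c.png

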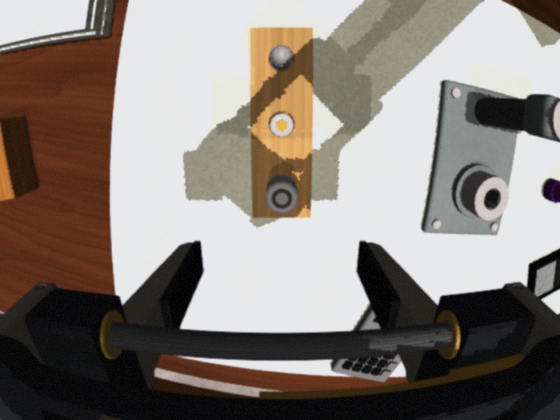

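The wrist view shows the die top centred at about (282,197), between the fingers, and the socket hole at about (488,198).

```bash
cat >> h.py <<'E'
def wpt(s,u,v,z):
    f=210/np.tan(np.radians(s["fovy"]/2)); d=np.array([u-s["cx"],v-s["cy"]]);r=np.hypot(*d);t=r/f
    w=s["pose"][:3,:3]@np.r_[d/max(r,1e-9)*np.sin(t),np.cos(t)]; c=s["pose"][:3,3]
    return c+w*(z-c[2])/w[2]
E
python3 - <<'E'
from h import *
s=snapshot("wrist");g=cv2.cvtColor(s["img"],7)
print(wpt(s,282,197,.080),wpt(s,488.5,198.5,.06))
print(wpt(s,.5048*560,.4688*420,.062),wpt(s,.5002*560,.4555*420,.044))
E
```

```text
[ 0.58809341 -0.24660261  0.08      ] [ 5.46203157e-01 -1.70179855e-04  6.00000000e-02]
[ 0.5927422  -0.24480097  0.062     ] [ 0.59200579 -0.247582    0.044     ]
```

```bash
python3 -m creep '[0.0015,0.0035,-0.04,0,0,0,0, 0,0,-0.04,0,0,0,0, 0,0,-0.04,0,0,0,0, 0,0,-0.025,0,0,0,0, 0,0,-0.012,0,0,0,0, 0,0,-0.01,0,0,0,0, 0,0,0,0,0,0,0]'
python3 - <<'E'
from h import *
s=snapshot("wrist");cv2.imwrite("pics/d.png",s["img"][...,::-1])
E
```

```text
time_s: 4.4
ee_pos: [0.5878, -0.2456, 0.0479]
tool_rot: [0.0, 0.636, 0.772, 0.0]
force: [0.7, 0.6, 0.4]
grip_width: 0.092
```

View pics/d.png

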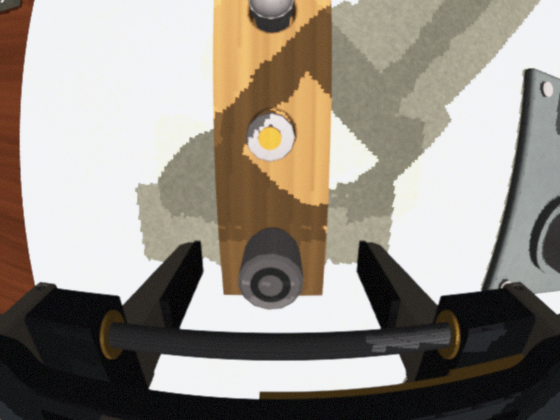

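The die top is at about (270,287), close to the grasp line and roughly 5 mm to one side of the jaw centre at column 280.

```bash
python3 - <<'E'
from h import *
s=snapshot("wrist");o=observe()
p=wpt(s,270,287,.08);print(p,o["ee_pos"]); m=s["pose"][:3,:3]
d=p-o["ee_pos"];jx=np.array([-.188,.982]);ny=np.array([.982,.188]);print("jaw",d[:2]@jx,"lat",d[:2]@ny)
E
```

```text
[ 0.59128316 -0.25126525  0.08      ] [ 0.58840139 -0.2461541   0.04873753]
jaw -0.005560923105451776 lat 0.001869005998836401
```

```bash
python3 -m creep '[0.0015,-0.004,-0.002,0,0,0,0, 0,0,0,0,0,0,0.3, 0,0,0,0,0,0,0.6, 0,0,0,0,0,0,0.9, 0,0,0,0,0,0,0.9, 0,0,0,0,0,0,0.9, 0,0,0,0,0,0,0.9]'
```

```text
time_s: 5.38
ee_pos: [0.5892, -0.2498, 0.0456]
tool_rot: [0.0, 0.636, 0.772, -0.0]
force: [-0.8, 0.9, 0.4]
grip_width: 0.034
```

```bash
python3 -m creep '[0,0,0.01,0,0,0,0.9, 0,0,0.02,0,0,0,0.9, 0,0,0.03,0,0,0,0.9, 0,0,0.03,0,0,0,0.9, 0,0.01,0,0,0,0,0.9, -0.006,0.03,0,0,0,0,0.9, -0.008,0.04,0,0,0,0,0.9, -0.008,0.05,0,0,0,0,0.9, -0.008,0.05,0,0,0,0,0.9, -0.008,0.04,0,0,0,0,0.9, -0.006,0.02,0,0,0,0,0.9, 0,0.01,0,0,0,0,0.9, 0,0,0,0,0,0,0.9, 0,0,0,0,0,0,0.9]'
python3 - <<'E'
from h import *
o=observe();print(o["ee_pos"],o["force"])
ims=[]
for c,b in [("scene",(130,230,210,340)),("side",(150,250,230,360)),("wrist",(0,420,0,560))]:
    s=snapshot(c)
    im=s["img"][b[0]:b[1],b[2]:b[3]]; ims.append(cv2.resize(im,(400,300)))
    for n,z in [("socket_mouth",.06),("die_shoulder",o["ee_pos"][2]-.0016),("die_head",o["ee_pos"][2]+.0164)]:
        for r in place_of(c,n)[:2]:
            u,v=r["xy"][0]*560,r["xy"][1]*420
            print(c,n,round(r["score"],2),int(u),int(v),(wpt if c=="wrist" else pt)(s,u,v,z).round(4))
ims.append(ims[0]*0)
cv2.imwrite("pics/e.png",np.vstack([np.hstack(ims[:2]),np.hstack(ims[2:])])[...,::-1])
E
```

```text
time_s: 7.12
ee_pos: [0.5456, -0.001, 0.1356]
tool_rot: [0.0, 0.636, 0.772, -0.0]
force: [-0.3, -1.2, -1.5]
grip_width: 0.0325
[ 0.5455917  -0.00095255  0.13558558] [-0.33908139 -1.1783846  -1.47229647]
scene socket_mouth 0.89 266 211 [0.5475 0.0047 0.06  ]
scene die_shoulder 0.73 264 181 [ 0.5424 -0.002   0.134 ]
scene die_head 0.6 262 173 [ 0.5379 -0.0088  0.152 ]
side socket_mouth 0.93 285 212 [5.395e-01 2.000e-04 6.000e-02]
side die_shoulder 0.79 285 179 [0.5433 0.0101 0.134 ]
side die_head 0.92 291 173 [ 5.505e-01 -5.000e-04  1.520e-01]
wrist socket_mouth 0.95 282 215 [0.5466 0.0016 0.06  ]
wrist die_shoulder 0.73 280 252 [ 0.5444 -0.0009  0.134 ]
wrist die_head 0.72 281 269 [5.455e-01 1.000e-04 1.520e-01]
```

View pics/e.png

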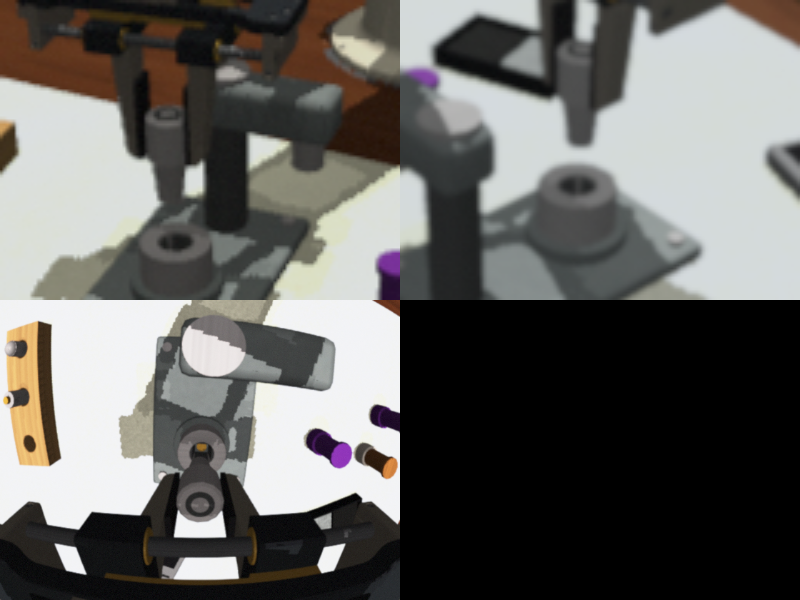

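```bash
python3 -m creep '[0,0.001,-0.015,0,0,0,0.9, 0,0,-0.015,0,0,0,0.9, 0,0,-0.012,0,0,0,0.9, 0,0,-0.008,0,0,0,0.9, 0,0,-0.005,0,0,0,0.9, 0,0,0,0,0,0,0.9, 0,0,0,0,0,0,0.9]'; python3 - <<'E'
from h import *
o=observe();print(o["ee_pos"],o["force"],o["wrist_torque"])
E
```

```text
time_s: 8.6
ee_pos: [0.5453, 0.0014, 0.0807]
tool_rot: [-0.0, 0.636, 0.772, 0.0]
force: [1.6, 2.1, -4.4]
grip_width: 0.0321
[0.54531088 0.00141173 0.0806839 ] [ 1.62598188  2.08726669 -4.43007656] [ 0.44136529 -0.31690275 -0.01614504]
```

```bash
python3 -m creep '[0,0,-0.001,0,0,0,0.9, 0,0,0,0,0,0,0.9]';python3 -m creep '[0,0,-0.001,0,0,0,0.9, 0,0,0,0,0,0,0.9]';python3 -m creep '[0,0,-0.001,0,0,0,0.9, 0,0,0,0,0,0,0.9]'
```

```text
time_s: 8.85
ee_pos: [0.5455, 0.0013, 0.0801]
tool_rot: [0.0, 0.636, 0.772, 0.0]
force: [0.4, 2.3, 0.4]
grip_width: 0.0324
time_s: 9.1
ee_pos: [0.5455, 0.0013, 0.0789]
tool_rot: [0.0, 0.636, 0.772, 0.0]
force: [0.4, 2.4, 0.9]
grip_width: 0.0322
time_s: 9.35
ee_pos: [0.5455, 0.0013, 0.0777]
tool_rot: [0.0, 0.636, 0.772, 0.0]
force: [2.0, 3.3, 1.2]
grip_width: 0.0325
```

```bash
python3 -m creep '[0.0005,0.0012,0,0,0,0,0.9, 0,0,0,0,0,0,0.9]';python3 -m creep '[0,0,-0.001,0,0,0,0.9, 0,0,0,0,0,0,0.9]'
```

```text
time_s: 9.6
ee_pos: [0.5456, 0.002, 0.0774]
tool_rot: [0.0, 0.636, 0.772, -0.0]
force: [0.8, 0.3, -1.2]
grip_width: 0.0327
time_s: 9.85
ee_pos: [0.5457, 0.0021, 0.0764]
tool_rot: [0.0, 0.636, 0.772, -0.0]
force: [2.2, 0.4, -1.3]
grip_width: 0.0327
```

```bash
python3 -m creep '[0.0008,0,-0.001,0,0,0,0.9, 0,0,0,0,0,0,0.9]';python3 -m creep '[0,0,-0.001,0,0,0,0.9, 0,0,0,0,0,0,0.9]'
```

```text
time_s: 10.1
ee_pos: [0.5461, 0.0023, 0.0753]
tool_rot: [-0.0, 0.636, 0.772, -0.0]
force: [-0.4, 0.4, -0.1]
grip_width: 0.0325
time_s: 10.35
ee_pos: [0.5462, 0.0023, 0.0745]
tool_rot: [-0.0, 0.636, 0.772, -0.0]
force: [-0.8, -0.5, 0.4]
grip_width: 0.0326
```

```bash
python3 -m creep '[0,0,0,0,0,0,0.7, 0,0,0,0,0,0,0.5, 0,0,0,0,0,0,0.3, 0,0,0,0,0,0,0, 0,0,0,0,0,0,0, 0,0,0,0,0,0,0, 0,0,0.02,0,0,0,0, 0,0,0.05,0,0,0,0, 0,0,0.05,0,0,0,0, 0,0,0.02,0,0,0,0, 0,0,0,0,0,0,0]'
python3 - <<'E'
from h import *
o=observe();print(o["ee_pos"],o["force"])
for c in ["scene","side"]:
    s=snapshot(c);p=cloud(s).reshape(-1,3)
    q=p[(np.hypot(p[:,0]-.5455,p[:,1]-.001)<.025)&(p[:,2]>.09)&(p[:,2]<.125)];q=q[q[:,2]>q[:,2].max()-.008]
    t=q[:,2];print(c,len(q),np.percentile(t,[50,75,95]),cv2.minEnclosingCircle(q[:,:2].astype(np.float32)))
s=snapshot("wrist");cv2.imwrite("pics/f.png",s["img"][...,::-1])
E
```

```text
time_s: 11.72
ee_pos: [0.5477, 0.0022, 0.2165]
tool_rot: [0.002, 0.636, 0.772, 0.001]
force: [-0.1, 0.6, -0.1]
grip_width: 0.0919
[0.54774965 0.00216235 0.21653827] [-0.13284666  0.59807946 -0.10080662]
scene 107 [0.10985079 0.11080821 0.11173195] ((0.5456290245056152, 0.004190964158624411), 0.017344998195767403)
side 132 [0.10826238 0.10901985 0.11023385] ((0.5421813130378723, 0.001057197223417461), 0.017114412039518356)
```

View pics/f.png

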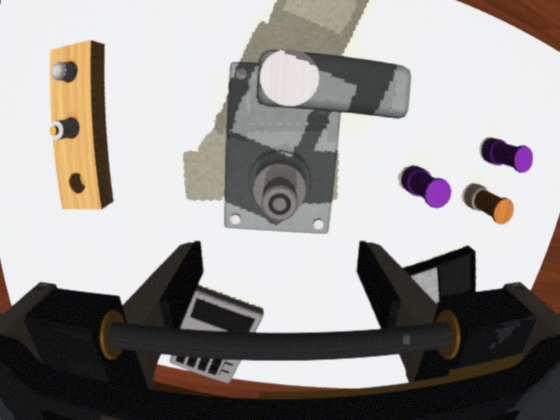

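The die stands upright by itself in the socket, top about 13.5 mm above the seated shoulder reference, at about (279,203). The slug is at (490,205), to the right of it and apart from the purple pair. Next, the slug.

```bash
python3 -m creep '[-0.002,0.015,0,0,0,0,0, -0.005,0.04,0,0,0,0,0, -0.007,0.05,0,0,0,0,0, -0.007,0.055,0,0,0,0,0, -0.007,0.055,0,0,0,0,0, -0.006,0.04,-0.02,0,0,0,0, 0,0.014,-0.04,0,0,0,0, 0,0,-0.045,0,0,0,0, 0,0,0,0,0,0,0]'
python3 - <<'E'
from h import *
s=snapshot("wrist");o=observe();print(o["ee_pos"]);cv2.imwrite("pics/g.png",s["img"][...,::-1])
for n,z in [("slug_mid",.044),("slug",0)]:
    for r in place_of("wrist",n): print(n,r["score"],np.array(r["xy"])*[560,420],wpt(s,r["xy"][0]*560,r["xy"][1]*420,z).round(4))
hsv=cv2.cvtColor(s["img"],cv2.COLOR_RGB2HSV)
m=((hsv[...,0]>8)&(hsv[...,0]<20)&(hsv[...,1]>150)&(hsv[...,2]>120)).astype(np.uint8)
n,l,st,ce=cv2.connectedComponentsWithStats(m)
for i in range(1,n):
    if st[i,4]>150: print(st[i],ce[i],wpt(s,*ce[i],.074).round(4))
E
```

```text
time_s: 13.0
ee_pos: [0.5082, 0.2712, 0.1049]
tool_rot: [-0.003, 0.635, 0.772, -0.004]
force: [-0.5, 0.2, 0.6]
grip_width: 0.0916
[0.51058556 0.27152313 0.10799797]
slug_mid 0.96 [149.072 204.498] [0.5153 0.1673 0.044 ]
slug_mid 0.81 [308.28  143.682] [0.4475 0.2791 0.044 ]
slug_mid 0.74 [278.712 230.58 ] [0.5161 0.271  0.044 ]
slug 0.95 [278.824 211.68 ] [0.515  0.2708 0.    ]
slug 0.77 [168.616 189.798] [0.514  0.1688 0.    ]
slug 0.71 [303.184 138.012] [0.4471 0.2785 0.    ]
```

View pics/g.png

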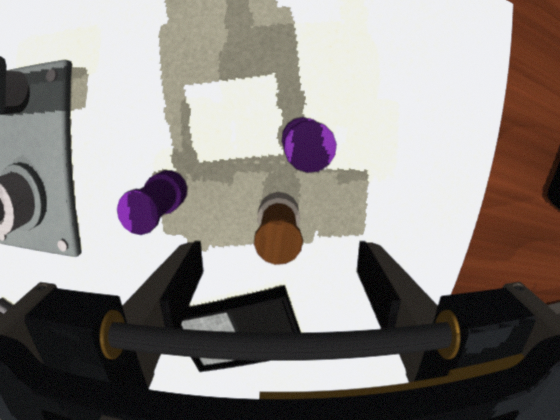

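The wooden slug stands centred between the fingers at (278,240). The purple ones, at (140,210) and (308,145), are clear of the fingers.

```bash
python3 -m creep '[0.0025,0,-0.02,0,0,0,0, 0,0,-0.03,0,0,0,0, 0,0,-0.02,0,0,0,0, 0,0,-0.012,0,0,0,0, 0,0,0,0,0,0,0, 0,0,0,0,0,0,0.3, 0,0,0,0,0,0,0.6, 0,0,0,0,0,0,0.9, 0,0,0,0,0,0,0.9, 0,0,0,0,0,0,0.9, 0,0,0,0,0,0,0.9]'
```

```text
time_s: 14.52
ee_pos: [0.515, 0.2714, 0.0276]
tool_rot: [0.0, 0.636, 0.772, -0.0]
force: [0.6, -0.4, -1.1]
grip_width: 0.0341
```

```bash
python3 -m creep '[0,0,0,0,0,0,0.9, 0,0,0,0,0,0,0.9]'; python3 -m creep '[0,0,0.01,0,0,0,0.9, 0,0,0.03,0,0,0,0.9, 0,0,0.04,0,0,0,0.9, 0,0,0.04,0,0,0,0.9, 0,0,0,0,0,0,0.9, 0,0,0,0,0,0,0.9]'
```

```text
time_s: 14.78
ee_pos: [0.515, 0.2714, 0.0276]
tool_rot: [-0.0, 0.636, 0.772, -0.0]
force: [0.2, 0.7, -0.5]
grip_width: 0.0316
time_s: 15.52
ee_pos: [0.514, 0.2711, 0.1461]
tool_rot: [-0.001, 0.636, 0.772, -0.001]
force: [-0.3, -0.8, -2.7]
grip_width: 0.032
```

```bash
python3 -m creep '[0,0,0.02,0,0,0,0.9, 0.002,-0.015,0,0,0,0,0.9, 0.005,-0.04,0,0,0,0,0.9, 0.006,-0.055,0,0,0,0,0.9, 0.006,-0.055,0,0,0,0,0.9, 0.006,-0.055,0,0,0,0,0.9, 0.005,-0.035,0,0,0,0,0.9, 0.001,-0.0145,0,0,0,0,0.9, 0,0,0,0,0,0,0.9, 0,0,0,0,0,0,0.9]'
python3 - <<'E'
from h import *
o=observe();print(o["ee_pos"],o["force"],o["grip_width"])
ims=[]
for c,b in [("scene",(120,230,210,350)),("side",(140,250,230,370)),("wrist",(130,420,140,420))]:
    s=snapshot(c)
    ims.append(cv2.resize(s["img"][b[0]:b[1],b[2]:b[3]],(400,300)))
cv2.imwrite("pics/i.png",np.vstack([np.hstack(ims[:2]),np.hstack([ims[2],ims[2]*0])])[...,::-1])
E
```

```text
time_s: 16.77
ee_pos: [0.5455, 0.003, 0.167]
tool_rot: [-0.001, 0.635, 0.772, -0.0]
force: [-0.2, -0.2, -2.3]
grip_width: 0.0321
[0.54553273 0.00297005 0.16699393] [-0.19229923 -0.22946788 -2.2839565 ] 0.032091542859881556
```

View pics/i.png

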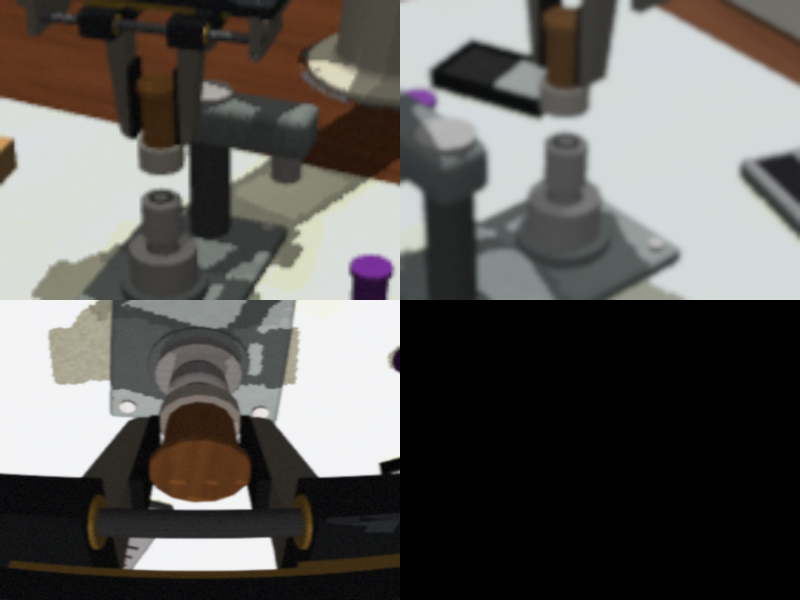

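The slug hangs upright, in line with the die in both views: columns 160 and 161 in the scene view, 564 and 566 in the side view. Next I descend to just above the die and press in small steps, watching the force.

```bash
python3 -m creep '[0,-0.001,-0.01,0,0,0,0.9, 0,0,-0.01,0,0,0,0.9, 0,0,-0.004,0,0,0,0.9, 0,0,0,0,0,0,0.9]';for i in 1; do python3 -m creep '[0,0,-0.001,0,0,0,0.9, 0,0,-0.001,0,0,0,0.9, 0,0,0,0,0,0,0.9]'; python3 -m creep '[0,0,-0.001,0,0,0,0.9, 0,0,-0.001,0,0,0,0.9, 0,0,0,0,0,0,0.9]'; python3 -m creep '[0,0,-0.001,0,0,0,0.9, 0,0,0,0,0,0,0.9]'; done
```

```text
time_s: 17.42
ee_pos: [0.5456, 0.001, 0.1429]
tool_rot: [-0.001, 0.636, 0.772, -0.0]
force: [0.9, -0.6, -3.3]
grip_width: 0.0321
time_s: 17.8
ee_pos: [0.5461, 0.0008, 0.1417]
tool_rot: [0.0, 0.636, 0.772, 0.0]
force: [0.1, -0.1, -3.0]
grip_width: 0.032
time_s: 18.18
ee_pos: [0.5459, 0.0009, 0.1395]
tool_rot: [-0.0, 0.636, 0.772, -0.0]
force: [0.3, -0.8, -2.2]
grip_width: 0.0318
time_s: 18.42
ee_pos: [0.546, 0.0009, 0.1385]
tool_rot: [-0.0, 0.636, 0.772, -0.0]
force: [0.1, 0.7, -2.3]
grip_width: 0.0319
```

```bash
python3 -m creep '[0,0,-0.001,0,0,0,0.9, 0,0,0,0,0,0,0.9]'; python3 -m creep '[0,0,-0.001,0,0,0,0.9, 0,0,0,0,0,0,0.9]'; python3 -m creep '[0,0,-0.001,0,0,0,0.9, 0,0,0,0,0,0,0.9]'
```

```text
time_s: 18.68
ee_pos: [0.546, 0.0009, 0.1375]
tool_rot: [-0.0, 0.636, 0.772, -0.0]
force: [-0.4, -0.1, -2.6]
grip_width: 0.032
time_s: 18.92
ee_pos: [0.5459, 0.0009, 0.1365]
tool_rot: [-0.0, 0.636, 0.772, -0.0]
force: [-1.0, -0.0, -3.5]
grip_width: 0.0321
time_s: 19.18
ee_pos: [0.5463, 0.0008, 0.1359]
tool_rot: [0.0, 0.636, 0.772, 0.0]
force: [-0.2, 0.0, -1.2]
grip_width: 0.0318
```

```bash
python3 -m creep '[0,0,-0.0005,0,0,0,0.9, 0,0,0,0,0,0,0.9]'; python3 -m creep '[0,0,-0.0005,0,0,0,0.9, 0,0,0,0,0,0,0.9]'
```

```text
time_s: 19.42
ee_pos: [0.5463, 0.0008, 0.1354]
tool_rot: [0.0, 0.636, 0.772, 0.0]
force: [-0.4, -0.6, -0.2]
grip_width: 0.032
time_s: 19.68
ee_pos: [0.5462, 0.0008, 0.1348]
tool_rot: [0.0, 0.636, 0.772, 0.0]
force: [0.7, -0.4, 0.7]
grip_width: 0.032
```

```bash
python3 -m creep '[0,0,-0.001,0,0,0,0.9, 0,0,0,0,0,0,0.9]'; python3 -m creep '[0,0,-0.001,0,0,0,0.9, 0,0,0,0,0,0,0.9]'; python3 -m creep '[0,0,-0.0005,0,0,0,0.9, 0,0,0,0,0,0,0.9]'; python3 -m creep '[0,0,-0.0005,0,0,0,0.9, 0,0,0,0,0,0,0.9]'
```

```text
time_s: 19.92
ee_pos: [0.5462, 0.0008, 0.1338]
tool_rot: [0.0, 0.636, 0.772, 0.0]
force: [0.0, -0.4, 1.6]
grip_width: 0.0321
time_s: 20.18
ee_pos: [0.5462, 0.0008, 0.1328]
tool_rot: [0.0, 0.636, 0.772, 0.0]
force: [-0.2, 0.4, 3.0]
grip_width: 0.032
time_s: 20.42
ee_pos: [0.5462, 0.0008, 0.1323]
tool_rot: [0.0, 0.636, 0.772, 0.0]
force: [1.2, 0.3, 3.4]
grip_width: 0.0323
time_s: 20.68
ee_pos: [0.5462, 0.0008, 0.1318]
tool_rot: [0.0, 0.636, 0.772, 0.0]
force: [-0.2, -0.3, 5.2]
grip_width: 0.032
```

```bash
for i in 1; do python3 -m creep '[0,0,-0.0005,0,0,0,0.9, 0,0,0,0,0,0,0.9]'; python3 -m creep '[0,0,-0.0005,0,0,0,0.9, 0,0,0,0,0,0,0.9]';python3 -m creep '[0,0,-0.0005,0,0,0,0.9, 0,0,0,0,0,0,0.9]'; python3 -m creep '[0,0,-0.0005,0,0,0,0.9, 0,0,0,0,0,0,0.9]'; done | grep -E 'ee_pos|force'
```

```text
ee_pos: [0.5461, 0.0008, 0.1312]
force: [-0.4, -0.6, 5.8]
ee_pos: [0.5464, 0.0008, 0.1311]
force: [-0.2, -0.2, 6.5]
ee_pos: [0.5467, 0.0008, 0.1311]
force: [-0.6, 0.4, 8.1]
ee_pos: [0.547, 0.0008, 0.131]
force: [-0.9, -0.1, 10.5]
```

```bash
for i in 1; do python3 -m creep '[0,0,-0.0005,0,0,0,0.9, 0,0,0,0,0,0,0.9]'; python3 -m creep '[0,0,-0.0005,0,0,0,0.9, 0,0,0,0,0,0,0.9]';python3 -m creep '[0,0,-0.0005,0,0,0,0.9, 0,0,0,0,0,0,0.9]'; done | grep -E 'ee_pos|force'
```

```text
ee_pos: [0.5473, 0.0007, 0.131]
force: [-0.6, 0.9, 12.2]
ee_pos: [0.5477, 0.0007, 0.131]
force: [-0.5, 0.9, 14.0]
ee_pos: [0.548, 0.0007, 0.131]
force: [-0.9, 1.7, 14.9]
```

```bash
for i in 1; do python3 -m creep '[0,0,-0.0005,0,0,0,0.9, 0,0,0,0,0,0,0.9]'; python3 -m creep '[0,0,-0.0005,0,0,0,0.9, 0,0,0,0,0,0,0.9, 0,0,0,0,0,0,0.9]'; python3 -m creep '[0,0,0.003,0,0,0,0.9, 0,0,0.004,0,0,0,0.9, 0,0,0.02,0,0,0,0.9, 0,0,0.01,0,0,0,0.9, 0,0,0,0,0,0,0.9, 0,0,0,0,0,0,0.9]'; done | grep -E 'ee_pos|force'
python3 - <<'E'
from h import *
o=observe();print(o["ee_pos"],o["force"],o["grip_width"])
ims=[]
for c,b in [("scene",(120,230,210,350)),("side",(140,250,230,370))]:
    s=snapshot(c);p=cloud(s).reshape(-1,3)
    q=p[(np.hypot(p[:,0]-.5455,p[:,1]-.001)<.025)&(p[:,2]>.085)&(p[:,2]<.118)]
    t=q[:,2];print(c,len(q),np.percentile(t,[50,75,95]),cv2.minEnclosingCircle(q[t>np.percentile(t,50)-.004][:,:2].astype(np.float32)))
    ims.append(cv2.resize(s["img"][b[0]:b[1],b[2]:b[3]],(400,300)))
cv2.imwrite("pics/j.png",np.hstack(ims)[...,::-1])
E
```

```text
ee_pos: [0.5484, 0.0007, 0.1309]
force: [-1.5, 0.6, 18.0]
ee_pos: [0.5487, 0.0006, 0.1309]
force: [-2.4, 1.1, 18.5]
ee_pos: [0.5453, 0.001, 0.163]
force: [-0.3, 0.1, -3.1]
[0.54534999 0.00101144 0.16301922] [-0.34231513  0.11251312 -3.09766926] 0.031646222657520304
scene 179 [0.10224538 0.10504407 0.10610543] ((0.5463594198226929, 0.0022685977164655924), 0.016611304134130478)
side 215 [0.10171776 0.10337772 0.10476092] ((0.5436151623725891, 0.00015567176160402596), 0.016716942191123962)
```

View pics/j.png

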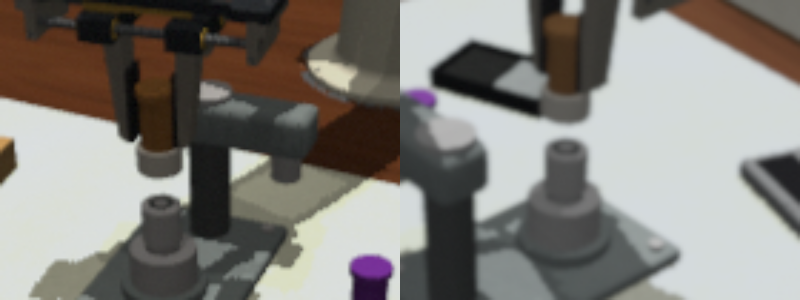

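The die has sunk about 5 mm and stands upright. The height held at 0.131 while the slug force rose from about 9 N to 21 N, so it's home. I'm returning the slug to its spot.

```bash
python3 -m creep '[-0.001,0.015,0.01,0,0,0,0.9, -0.005,0.04,0,0,0,0,0.9, -0.006,0.055,0,0,0,0,0.9, -0.006,0.055,0,0,0,0,0.9, -0.006,0.055,0,0,0,0,0.9, -0.005,0.036,0,0,0,0,0.9, -0.0015,0.014,0,0,0,0,0.9, 0,0,-0.03,0,0,0,0.9, 0,0,-0.05,0,0,0,0.9, 0,0,-0.04,0,0,0,0.9, 0,0,-0.015,0,0,0,0.9, 0,0,-0.006,0,0,0,0.9, 0,0,0,0,0,0,0.9, 0,0,0,0,0,0,0.9]'
```

```text
time_s: 25.65
ee_pos: [0.5169, 0.2712, 0.0349]
tool_rot: [0.001, 0.636, 0.772, 0.001]
force: [-0.7, 0.3, -3.3]
grip_width: 0.0323
```

```bash
for i in 1; do python3 -m creep '[0,0,-0.003,0,0,0,0.9, 0,0,-0.002,0,0,0,0.9, 0,0,0,0,0,0,0.9]'; python3 -m creep '[0,0,-0.001,0,0,0,0.9, 0,0,0,0,0,0,0.9]'; python3 -m creep '[0,0,-0.0005,0,0,0,0.9, 0,0,0,0,0,0,0.9]'; python3 -m creep '[0,0,-0.0005,0,0,0,0.9, 0,0,0,0,0,0,0.9]';done | grep -E 'ee_pos|force'
```

```text
ee_pos: [0.5153, 0.2708, 0.0279]
force: [-0.1, -0.2, -4.0]
ee_pos: [0.516, 0.271, 0.0277]
force: [-0.7, -0.9, 0.9]
ee_pos: [0.5163, 0.2711, 0.0276]
force: [-2.1, -0.8, 4.3]
ee_pos: [0.5166, 0.2712, 0.0277]
force: [-3.1, -1.2, 7.4]
```

```bash
python3 -m creep '[0,0,0.001,0,0,0,0.9, 0,0,0,0,0,0,0.9, 0,0,0,0,0,0,0.7, 0,0,0,0,0,0,0.5, 0,0,0,0,0,0,0.3, 0,0,0,0,0,0,0, 0,0,0,0,0,0,0, 0,0,0,0,0,0,0, 0,0,0,0,0,0,0, 0,0,0.02,0,0,0,0, 0,0,0.04,0,0,0,0, 0,0,0.05,0,0,0,0, 0,0,0.05,0,0,0,0, 0,0,0.02,0,0,0,0, 0,0,0,0,0,0,0, 0,0,0,0,0,0,0]'
python3 - <<'E'
from h import *
ims=[]
for c,b in [("scene",(140,320,130,430)),("side",(140,365,180,430))]:
    s=snapshot(c);p=cloud(s).reshape(-1,3)
    for n,ar in dict(slugtop=(.516,.271,.03,.066,.08),dietop=(.5455,.001,.025,.098,.115)).items():
        q=p[(np.hypot(p[:,0]-ar[0],p[:,1]-ar[1])<ar[2])&(p[:,2]>ar[3])&(p[:,2]<ar[4])]
        print(c,n,len(q),np.median(q[:,2]),cv2.minEnclosingCircle(q[:,:2].astype(np.float32)))
    ims.append(cv2.resize(s["img"][b[0]:b[1],b[2]:b[3]],(400,300)))
cv2.imwrite("pics/k.png",np.hstack(ims)[...,::-1])
E
```

```text
time_s: 28.78
ee_pos: [0.5149, 0.2707, 0.2063]
tool_rot: [-0.0, 0.636, 0.772, -0.001]
force: [-1.7, -0.5, 0.2]
grip_width: 0.0917
scene slugtop 160 0.074711813386032 ((0.5138530731201172, 0.2704501450061798), 0.01732010208070278)
scene dietop 110 0.10466943995067618 ((0.5455694198608398, 0.0021779192611575127), 0.017304833978414536)
side slugtop 92 0.07333300054914327 ((0.5115621089935303, 0.2697124481201172), 0.018091220408678055)
side dietop 133 0.10326264362048859 ((0.5420725345611572, 0.0015621278434991837), 0.017531221732497215)
```

View pics/k.png

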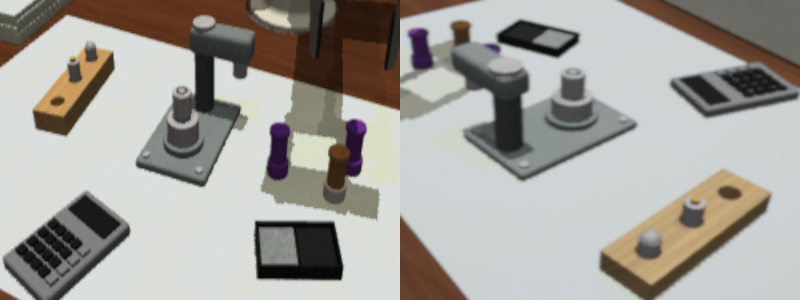

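Everything is in place: the slug is upright at (338,172) in the crop, the die is seated, and the bystanders haven't moved. Handing in.

```bash
python3 -c "
from plant import *
print(sign_off())"
```

```text
the job is handed in; nothing more can be done
None
```

The job is handed in, with the wide die seated in the socket on what I take to be the height screw. I inferred that from force and height, since the screw can't be seen.

- **Fitting the die:** I stood the die in the socket with a light hand push of about 3 N and let go. It stood by itself about 12–13 mm above the rim.
- **Driving it home:** I pressed it down with the slug in 0.5–1 mm steps rather than separate taps. It stopped after about 5 mm. The height then stayed within 0.3 mm while the slug's force rose from about 8 N to 21 N, which is under the 28 N limit.
- **Last checks:** The camera depth put the die's top at about 104 mm, so its shoulder is about 8 mm above the rim; the arm's height reading gave about 7.5 mm. Both fit the expected 0.5–8.5 mm. The slug stands upright at its old spot with its top at about 74 mm. In the last picture the other two dies and the ink tin look unmoved, and the gripper was open and clear, with the tool about 0.2 m up.
- **One disagreement:** The gripper read about 32 mm on the slug instead of the 28 mm waist. The pads may have been gripping the knob. It did not slip under load.

The job took about 29 s of the 72 s allowed.

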